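# Take the spent cartridge out of an interlocked filter manifold

## Robot

A 6-joint arm with a two-finger parallel gripper is mounted at the origin on a cart in front of the work surface, level with it; the furniture and walls round the work are solid. World frame = base frame: x ahead of the robot, y to its left, z up, the work surface at z = 0. Lengths are in mm, angles in rad, forces in N, time in s.
With the tool pointing down it reaches from about 300 to 775 mm from the base axis. Payload 14.6 kg.
Tool frame: the origin (TCP) lies on the centre line of the jaws, within the pads' length; the fingertips stand 19 mm ahead of it and the grasp point (between the pads) is the TCP (bot.tip_reach is the distance from the TCP to the fingertips, in mm); y points along the fingers, x is the direction in which the jaws open and shut, and the axes are right-handed (so a half turn about y gives the same grasp; the last joint's range is limited). The gripper opens to 85 mm and grips with 20 to 120 N. Pads are 22 mm wide; open, the fingers measure 114 mm over their backs; the gripper's body (76 mm by 85 mm) begins 54 mm behind the grasp point. The pads swing forward as they close: fully open they stand 13 mm farther back than shut.
Start: joints at [1.221, 0.3, 1.521, -0, 1.321, -0.067], TCP at [153.473, 528.143, 222.381] pointing down, gripper open.
Joint ranges: [-3.03, 3.03], [-0.79, 2.21], [0.23, 2.52], [-1.04, 4.18], [0, 3.07], [-2.55, 2.55]. Speed limits (rad/s): [2.22, 2.22, 2.57, 3.14, 3.14, 3.14].

## Interface

Orientations are given as a unit quaternion [w, x, y, z].
In Python, from rig import bot gives the robot as it stands. Calls block until the motion is done:
- bot.move_to(position, orientation): joint-space move of the TCP to a pose.
- bot.servo_line(position, attitude=None, speed=150, until_force=None): straight line of the TCP; attitude=None keeps the orientation; speed is the mean speed in mm/s. With until_force (N) it stops when the force on the tool has changed by that much, and returns True; else False.
- bot.move_joints(angles): joint-space move.
- bot.move_gripper(opening, grip_force=None): finger opening in mm; grip_force is the grip in N (None keeps the last); returns when the fingers have stopped.
- bot.dwell(seconds).
- bot.ik(position, orientation): joint angles nearest the present ones, or None.
- bot.read_state(): the state.
- bot.read_camera(name): name is "scene" or "top"; returns a dict with "image" (480x640x3 uint8, blue, green, red), "depth" (480x640 float32, mm along the optical axis (not along the pixel's ray), 0 where there is no reading), "fovy" (degrees; the focal length in pixels is half the picture's height over the tangent of half this angle, whatever the lens; pixels are square), "cx", "cy" (the principal point, pixels), "k1" (the pictures are not rectified: a ray, as slopes to the right and down, at radius r is drawn at 1 + k1 r^2 times it, then the intrinsics apply), "eye" and "attitude" of the camera in the world. Camera axes: x right, y down, z forward; pixel columns grow to the right and rows downward; lengths in mm; the calibration is good to about 2 mm. A picture is of the moment at which its call begins.
A pose or a line that the arm cannot do raises bot.MotionError and nothing moves.
- bot.finish_job(): hands the job in, once; it reports no verdict.
The state is a dict: "clock": time; "joint_positions": joint angles; "qvel": joint speeds; "effort": joint torques, N m; "ee_pos": TCP position; "tool_rot": TCP orientation; "ft_force": force on the tool from outside, world axes, zero at the start; "moment": the same for the moment, N m; "grip_width": finger opening in mm.
Only numpy, scipy, OpenCV 4.12 (cv2) and the standard library are available. Lean on these libraries where they do the work, as an engineer would, in place of code of your own. Each camera call takes 0.05 s, during which the arm holds its last target.

## Task

The water-filter cartridge with the bar-shaped grip is spent: take it out of the manifold, keeping it upright, and stand it on the drip tray. The valve levers are interlocked so the tap never runs dry and no cartridge comes out under pressure: the bypass must be fully open before that cartridge's own feed valve will shut, and only a fully shut feed swings the keeper tongue off the cartridge; do not force a lever that is blocked. Leave the bypass fully open, that feed shut and the other filter in place with its feed open, and do not disturb the kitchen things lying around.

Things in the scene. Friction and masses are not known exactly. Their poses are not given: they have to be found in the camera images.
- manifold: Water-filter manifold fixed to the drainer: steel base 200x290 mm, copper pipes, three brass valves in a row 100 mm apart (feed, bypass in the middle, feed), a white cup with a cartridge behind each feed valve. Origin: underside, below the middle stem; x to the rear (cups), y left along the row, z up. Stems at x 0, y +100, 0, -100 mm; cup axes at x +78, y +100 and -100 mm. It is level and does not move.
- bypass_stem (a point): Axis of the middle (bypass) valve's upright stem, at the lever's mid height, 100.5 mm above the worktop. Every lever is a flat bar with a black sleeve 17 mm wide, 12 mm thick (94.5 to 106.5 mm up), 26 to 70 mm from its stem. Hub nuts reach 114 mm. Beside the sleeves nothing stands above 86 mm but neighbouring levers and the cartridges. Levers turn stiffly (0.2 N m, 4 N at the sleeve) and stay where left.
- bypass (a joint): Turn of the middle (bypass) lever, rad: 0 = shut (points left, 1.4 rad from the front), 1.4 = fully open (points to the front, manifold -x); grows anticlockwise seen from above; hard stops at both ends. Starts between 0 and 0.8. It cannot be shut again while a feed is shut.
- feed_left (a joint): Turn of the left feed lever, rad: 0 = open (points to the front, manifold -x), 1.4 = shut (points left, the +y side); grows clockwise seen from above; hard stops at both ends. Starts at 0. Blocked (gives under 0.1 rad to a 15 N push) until the bypass is within about 0.1 rad of fully open.
- feed_right (a joint): Turn of the right feed lever: the same values, directions and blocking as feed_left, for the cartridge behind it. Starts at 0.
- feed_left_stem (a point): Axis of the left feed valve's stem, 100.5 mm above the worktop. Opposite its lever each feed stem carries the keeper: a steel tongue 22 mm wide, reaching 57 mm from the stem, 81 to 85 mm up, lying over the front of the cartridge's flange while the feed is open so that it cannot be lifted; with the feed shut the tongue is swung clear.
- feed_right_stem (a point): Axis of the right feed valve's stem, 100.5 mm above the worktop; lever and keeper tongue as at the left.
- bypass_grip (a point): Middle of the bypass lever's sleeve, 52 mm from the stem, 100.5 mm above the worktop.
- feed_left_grip (a point): Middle of the left feed lever's sleeve, 52 mm from the stem, 100.5 mm above the worktop.
- feed_right_grip (a point): Middle of the right feed lever's sleeve, 52 mm from the stem, 100.5 mm above the worktop.
- bar_left: The interlock: each stem has a notched cam disc 72 mm across, 62 to 70 mm up, and this brass lock bar (35x12x9 mm) slides between the bypass disc and the left feed disc. It takes the load when a blocked lever is forced. Not to be handled. Its origin lies at the manifold's origin, not on the bar, which is about 54 mm from it along +y and 66 mm up.
- bar_right: The same lock bar between the bypass disc and the right feed disc (along -y).
- cartridge_bar: Spent cartridge, white plastic, 119 mm tall, about 0.25 kg. Origin: centre of its underside, z up. Body 49 mm diameter, flange 62 mm diameter from 57.5 to 64.5 mm up, neck 27 mm, on top a grip bar 16 mm thick (18 mm at its middle) along its x, 48 mm long along its y, from 83 to 119 mm. Stands loose in the left or right cup (inside 57 mm, floor 13 mm, rim 55 mm above the worktop); free once raised 45 mm.
- cartridge_knob: The other cartridge, in the other cup: the same but with a round knob on top, 36 mm diameter, 83 to 109 mm above its underside. Origin: centre of its underside. Stays where it is.
- drip_tray: Shallow square steel tray, 144 mm wide over its rim, 14.5 mm high, fixed on the drainer to the right of the manifold. Origin: centre of its underside; its floor is 3 mm above the worktop and 124 mm wide inside.
- shaker: Grey-topped salt shaker 44x44x90 mm standing behind the tray; bystander. Origin: centre of its underside.
- peeler: Black-handled peeler 170x25x18 mm lying in front of the manifold; bystander. Origin: centre of its underside, length along its x.
- spoon: Tablespoon 191x38x13 mm lying at the front; bystander. Origin: centre of its underside, length along its x.
- scourer: Dark scouring pad 120x82x38 mm lying at the front; bystander. Origin: centre of its underside.
Things that resemble listed ones, but are neither listed nor needed, are in the scene too. Leave any red or turquoise look-alike of the cartridge_bar alone.

How it is judged (in metres and radians):
On the way, in this order (a step that is already met when the one before it is completed fails the run):
1. the bypass is fully open (value of joint bypass above 1.25 rad), for 0.2 s.
2. the feed valve of the cartridge with the bar grip is shut, the other feed open (((y of cartridge_knob in the frame of manifold above 0.05 m and value of joint feed_left below 0.12 rad and value of joint feed_right above 1.25 rad) or (y of cartridge_knob in the frame of manifold below -0.05 m and value of joint feed_right below 0.12 rad and value of joint feed_left above 1.25 rad))), for 0.2 s.
At the end, for the whole second after the job is handed in: Bypass within 0.15 rad of open, the emptied cup's feed within 0.15 rad of shut, the other feed within 0.12 rad of open; knobbed cartridge upright in its cup (moved under 12 mm); bar-grip cartridge at rest upright (0.1 rad) on the tray's floor, within 50 mm of its centre (value of joint bypass above 1.25 rad and ((y of cartridge_knob in the frame of manifold above 0.05 m and value of joint feed_left below 0.12 rad and value of joint feed_right above 1.25 rad) or (y of cartridge_knob in the frame of manifold below -0.05 m and value of joint feed_right below 0.12 rad and value of joint feed_left above 1.25 rad)) and distance of cartridge_knob from where it was at the start of the episode below 0.012 m and angle between cartridge_knob's own z axis and vertical below 0.15 rad and horizontal distance between cartridge_bar and drip_tray below 0.05 m and height (world z) of cartridge_bar below 0.008 m and angle between cartridge_bar's own z axis and vertical below 0.1 rad and linear speed of cartridge_bar below 0.02 m/s); the robot touches nothing.
It fails at once if a blocked lever is forced (more than 180 N on a lock bar, about 55 N at a lever's sleeve) (contact force between any of bar_left, bar_right and anything else above 180 N).
It fails at once if the spent cartridge is tipped by more than 0.6 rad (angle between cartridge_bar's own z axis and vertical above 0.6 rad).
It fails at once if the other cartridge is lifted or shoved more than 20 mm (distance of cartridge_knob from where it was at the start of the episode above 0.02 m).
It fails at once if a bystander (shaker, peeler, spoon, scourer) is moved more than 30 mm (distance of any of shaker, peeler, spoon, scourer from where it was at the start of the episode above 0.03 m).
It also fails if it takes over 61 s, if anything falls off the work surface, if the arm or the gripper's body presses on something with over 40 N, if the wrist force passes 120 N, or if a joint passes its speed limit or range.

## Working session

There is one attempt and no reset: what is moved stays moved. The work goes in short steps, each a Python script; the robot and the scene stay as the last script left them, time stands still between calls to the robot, and variables do not carry over. Pictures are saved under pics/ and viewed, and the job is handed in when it is done.

```bash
mkdir -p pics; ls
python3 - <<'E'
from rig import bot
import cv2,numpy as np
for n in("scene","top"):
    c=bot.read_camera(n); cv2.imwrite(f"pics/{n}0.png",c["image"]); np.savez(f"{n}0.npz",**c)
    print(n,{k:v for k,v in c.items() if k not in("image","depth")},(c["depth"]>0).mean())
print(bot.read_state())
E
```

```text
pics
scene {'fovy': 43.812185786049284, 'cx': 317.516763177376, 'cy': 233.75978941068954, 'k1': -0.18824212633970275, 'eye': array([ -38.1304054 , -542.33103071,  883.86945661]), 'attitude': array([-0.3354441 ,  0.85551225, -0.36544874,  0.14840235])} 0.9960221354166666
top {'fovy': 52.594610592775595, 'cx': 324.16073663441784, 'cy': 248.20792116328306, 'k1': 0.0217502894150586, 'eye': array([ 353.39727101,  -27.62365842, 1067.83669795]), 'attitude': array([ 0.05195497, -0.69742149,  0.71173722, -0.06583373])} 0.9958561197916667
{'clock': 0.1, 'joint_positions': array([ 1.22145425e+00,  3.00401676e-01,  1.52150672e+00, -1.14881156e-05,
        1.32071404e+00, -6.65975739e-02]), 'qvel': array([ 1.69454588e-03, -5.00168541e-04, -3.70419251e-05, -1.80073922e-03,
       -6.97285766e-04,  1.23858797e-03]), 'effort': array([ 2.50811405e-03, -5.44366765e+01, -3.62373054e+01,  2.47847618e-05,
        3.03440698e-03, -2.22927724e-05]), 'ee_pos': array([153.37541557, 527.95543679, 221.8908637 ]), 'tool_rot': array([-0.56525997,  0.56566405,  0.42425873, -0.42486454]), 'ft_force': array([-0.05153219, -0.14267252, -0.51122302]), 'moment': array([ 0.01979454,  0.00281311, -0.02277265]), 'grip_width': 85.36786577007943}
```

View pics/scene0.png

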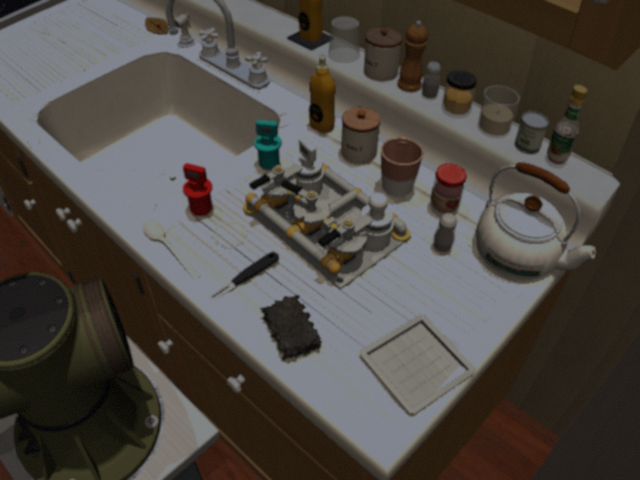

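View pics/top0.png

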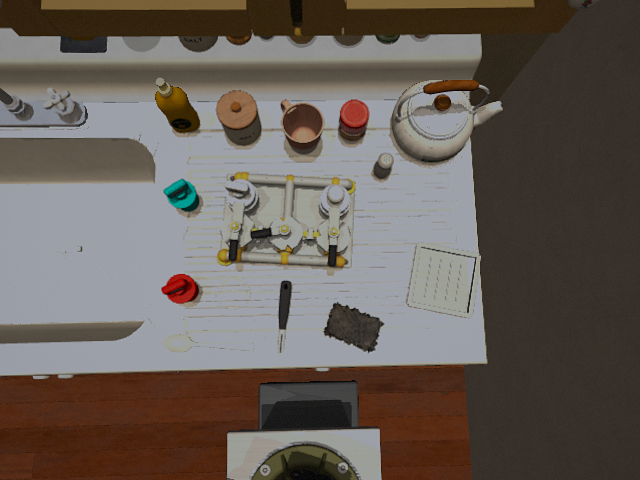

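```bash
cat > h.py <<'E'
import numpy as np,cv2
from scipy.spatial.transform import Rotation as R
def K(c):
    f=240/np.tan(np.radians(c["fovy"])/2); return np.array([[f,0,c["cx"]],[0,f,c["cy"]],[0,0,1.]])
def D(c): return np.array([float(c["k1"]),0,0,0,0])
def Rm(c):
    q=np.array(c["attitude"]); return R.from_quat(q[[1,2,3,0]]).as_matrix()
def rays(c,uv):
    n=cv2.undistortPoints(np.array(uv,float).reshape(-1,1,2),K(c),D(c)).reshape(-1,2)
    return np.c_[n,np.ones(len(n))]@Rm(c).T
def plane(c,uv,z):
    d=rays(c,uv); e=np.array(c["eye"]); return e+d*((z-e[2])/d[:,2])[:,None]
def deproj(c,uv):
    uv=np.array(uv).reshape(-1,2); d=rays(c,uv); k=np.round(uv).astype(int)
    return np.array(c["eye"])+d*c["depth"][k[:,1],k[:,0]][:,None]
def proj(c,P):
    Rw=Rm(c).T; rv=cv2.Rodrigues(Rw)[0]; 
    return cv2.projectPoints(np.array(P,float).reshape(-1,1,3),rv,-Rw@np.array(c["eye"]),K(c),D(c))[0].reshape(-1,2)
def cloud(c):
    v,u=np.mgrid[0:480,0:640]; uv=np.c_[u.ravel(),v.ravel()]
    return deproj(c,uv).reshape(480,640,3)
E
python3 - <<'E'
from h import *
for n in("scene","top"):
    c=dict(np.load(n+"0.npz")); print(n,proj(c,[[0,0,0],[153,528,222],[400,0,0]]))
    im=c["image"]
    x0,y0,x1,y1={"scene":(235,130,425,290),"top":(210,160,370,280)}[n]
    cv2.imwrite(f"pics/{n}0c.png",cv2.resize(im[y0:y1,x0:x1],None,fx=4 if n=="scene" else 5,fy=4 if n=="scene" else 5,interpolation=cv2.INTER_CUBIC)[:600,:800])
    X=cloud(c)
    np.save(n+"X.npy",X)
    print(deproj(c,[[400,350],[300,390]] if n=="top" else [[400,370],[500,300]]))
E
```

```text
scene [[ 86.66082495 423.40142589]
 [-15.71243084 135.13001874]
 [264.76150368 285.649449  ]]
[[ 430.96355975 -298.48590251    5.30774153]
 [ 676.93560006 -343.95318629    3.92978277]]
top [[304.98703488 507.06929834]
 [-29.74746009 466.02235226]
 [302.2910368  308.72139871]]
[[ 307.49435875 -208.52973799    4.79096757]
 [ 141.68209023   31.78184628 -752.06768382]]
```

View pics/scene0c.png

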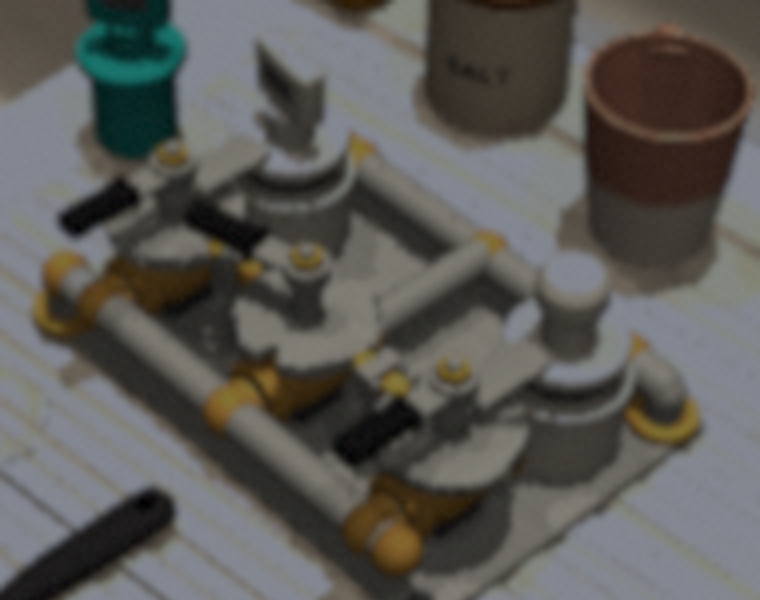

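View pics/top0c.png

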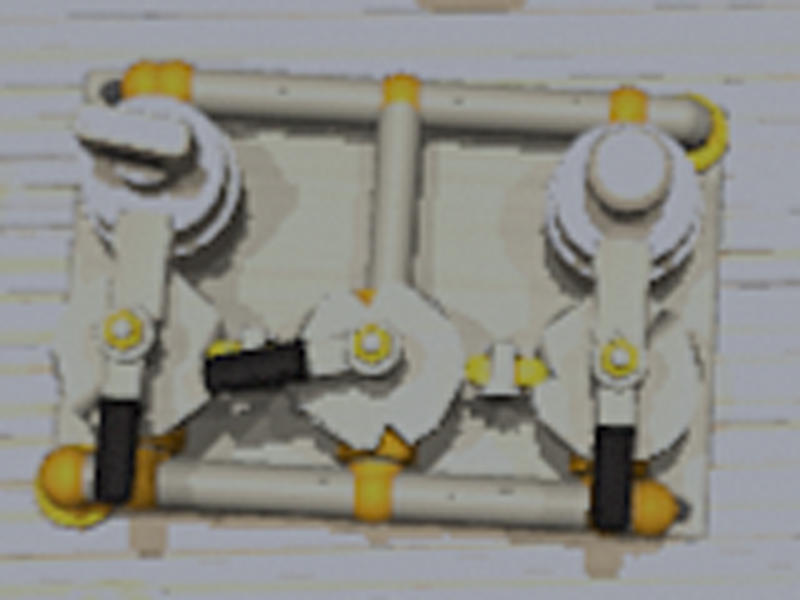

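Run:
```python
from h import *
c=dict(np.load("top0.npz")); s=dict(np.load("scene0.npz"))
im=c["image"]; hsv=cv2.cvtColor(im,cv2.COLOR_BGR2HSV)
def comps(m,mn=8):
    n,l,st,ce=cv2.connectedComponentsWithStats(m.astype(np.uint8)); return [(st[i],ce[i],l==i) for i in range(1,n) if st[i][4]>=mn]
roi=np.zeros((480,640),bool); roi[160:280,205:370]=1
print("brass caps")
m=(hsv[...,1]>90)&(hsv[...,0]>15)&(hsv[...,0]<35)&roi
P=[]
for st,ce,l in comps(m,8):
    if 222<ce[1]<235: p=plane(c,[ce],116)[0]; P.append(p); print(ce.round(1),st[4],p.round(1))
print("black")
m=(hsv[...,2]<45)&roi
for st,ce,l in comps(m,60):
    print(ce.round(1),st,plane(c,[ce],106.5)[0].round(1), cv2.minAreaRect(np.argwhere(l)[:,::-1].astype(np.float32)))
print("depth by height")
X=np.load("topX.npy")
for nm,(u0,v0,u1,v1),z0,z1 in [("bar",(220,170,262,205),122,140),("knob",(318,180,355,210),112,130),("shaker",(370,145,400,185),80,100),("manif-hubs",(225,215,345,245),108,122)]:
    w=np.zeros((480,640),bool); w[v0:v1,u0:u1]=1
    m=w&(X[...,2]>z0)&(X[...,2]<z1)
    for st,ce,l in comps(m,5):
        q=X[l]; uv=np.argwhere(l)[:,::-1].astype(np.float32); pz=plane(c,uv,np.median(q[:,2]))[:,:2].astype(np.float32)
        print(nm,ce.round(1),st[4],q.mean(0).round(1),np.median(q[:,2]).round(1),cv2.minAreaRect(pz))
print("worktop z",np.median(X[330:350,390:460,2]))
S=np.load("sceneX.npy")
for nm,(u0,v0,u1,v1),z0,z1 in [("bar",(290,130,325,170),120,140),("knob",(360,190,395,220),110,130)]:
    w=np.zeros((480,640),bool); w[v0:v1,u0:u1]=1
    m=w&(S[...,2]>z0)&(S[...,2]<z1)
    for st,ce,l in comps(m,5): print("scene",nm,ce,st[4],S[l].mean(0).round(1),S[l].min(0).round(1),S[l].max(0).round(1))
# tray crop
t=im[235:325,395:490]; cv2.imwrite("pics/tray0.png",cv2.resize(t,None,fx=6,fy=6,interpolation=cv2.INTER_CUBIC))
```

```text
brass caps
[234.3 225.7] 31 [562.3 130.2 116. ]
[284.  228.4] 31 [555.   31.2 116. ]
[254.3 229.2] 19 [554.5  90.4 116. ]
[333.1 231.3] 27 [547.4 -66.7 116. ]
[305.  233.3] 25 [544.3 -10.5 116. ]
[315.4 233.9] 35 [542.8 -31.3 116. ]
black
[261.  233.4] [251 228  21  11 161] [547.6  78.1 106.5] ((260.65850830078125, 232.92681884765625), (9.276249885559082, 20.098541259765625), 83.6598129272461)
[232.9 249.5] [229 240  10  21 160] [515.8 134.1 106.5] ((233.05938720703125, 249.90594482421875), (8.05980110168457, 20.497766494750977), 5.710593223571777)
[332.  255.3] [328 245   9  22 154] [500.3 -63.8 106.5] ((332.1614990234375, 255.41635131835938), (7.610151290893555, 21.146242141723633), 3.5763344764709473)
depth by height
bar [236.5 186.3] 197 [639.5 124.2 129.8] 130.2 ((638.986328125, 124.0927505493164), (47.90753173828125, 17.6937198638916), 77.4140396118164)
knob [335.8 193.6] 226 [624.4 -74.  119. ] 119.5 ((623.4117431640625, -74.39402770996094), (32.34064483642578, 33.41796875), 88.67709350585938)
shaker [385.7 160.1] 154 [ 705.5 -183.4   85.4] 85.9 ((704.4059448242188, -183.83273315429688), (29.81126594543457, 28.757732391357422), 89.04873657226562)
manif-hubs [234.7 226. ] 44 [562.9 130.2 110.7] 110.6 ((562.864990234375, 129.6700439453125), (14.49319076538086, 14.124547958374023), 45.573062896728516)
manif-hubs [284.  228.8] 37 [555.3  31.6 110.8] 110.2 ((555.0986328125, 31.612661361694336), (12.047941207885742, 12.363624572753906), 89.47027587890625)
manif-hubs [333.8 231.3] 38 [548.5 -68.4 110.9] 110.6 ((548.8851928710938, -68.19242858886719), (13.519906997680664, 13.796517372131348), 62.457218170166016)
worktop z 0.4454596846547929
scene bar [306.78571429 145.54166667] 168 [639.3 122.3 128.4] [628.6  98.6 120.3] [653.4 148.3 135.8]
scene knob [378.0746888 200.       ] 241 [624.7 -77.  118.9] [611.2 -92.2 110.1] [644.1 -58.3 124.9]
```

```bash
ls pics
```

```text
scene0.png
scene0c.png
top0.png
top0c.png
tray0.png
```

View pics/tray0.png

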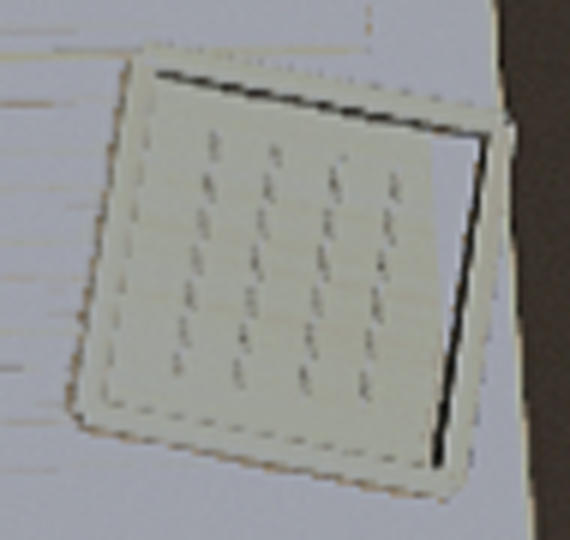

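```bash
cat >> h.py <<'E'
def att(a):
    x=np.array([np.cos(a),np.sin(a),0]);y=np.array([0,0,-1.]);q=R.from_matrix(np.c_[x,y,np.cross(x,y)]).as_quat(); return q[[3,0,1,2]]
MS={"b":np.array([555.2,31.4]),"l":np.array([562.6,130.1]),"r":np.array([548.2,-67.8])}
FR=np.pi-0.073
def lev(which,v,r=52):
    L=FR-(1.4-v) if which=="b" else FR-v
    return MS[which]+r*np.array([np.cos(L),np.sin(L)]),L
E
python3 - <<'E'
from h import *
from rig import bot
c=dict(np.load("top0.npz")); s=dict(np.load("scene0.npz"))
p=plane(c,[[418.3,243.3],[480,255.3],[469.2,318],[407.5,305]],14.5); print(p.round(1),p.mean(0),np.linalg.norm(np.diff(p,axis=0),axis=1))
p=plane(s,[[420.5,318],[475,369],[414,412],[360,354]],14.5); print(p.round(1),p.mean(0))
p=plane(c,[[182,190],[180,286]],119); print(p)
print(bot.tip_reach)
for w in "bl":
  for v in (0,.7,1.4):
    for k in (-1,1):
      P,L=lev(w,v); q=bot.ik([*P,107],att(L+k*np.pi/2)); print(w,v,k,P.round(1),None if q is None else np.round(q,2))
for a in(-.22,-.22+np.pi,-.22-np.pi): 
  for P in([639.7,124.2,119],[639.7,124.2,255],[430,-310,106],[430,-310,255]):
    q=bot.ik(P,att(a)); print(P,None if q is None else np.round(q,2))
E
```

```text
[[ 537.6 -258.6   14.5]
 [ 508.2 -393.2   14.5]
 [ 372.2 -359.4   14.5]
 [ 402.6 -227.8   14.5]] [ 455.17091644 -309.73444977   14.5       ] [137.77868869 140.13805511 135.12934161]
[[ 534.2 -261.7   14.5]
 [ 514.  -393.7   14.5]
 [ 381.2 -365.9   14.5]
 [ 403.8 -232.    14.5]] [ 458.27026031 -313.30774516   14.5       ]
[[636.75934604 234.67889314 119.        ]
 [443.8087079  233.46889574 119.        ]]
19.0
b 0 -1 [550.1  83.2] [ 0.08  0.43  1.62 -0.    1.08 -0.01]
b 0 1 [550.1  83.2] None
b 0.7 -1 [518.   67.7] [ 0.06  0.37  1.72 -0.    1.05 -0.74]
b 0.7 1 [518.   67.7] [ 0.06  0.37  1.72 -0.    1.05  2.4 ]
b 1.4 -1 [503.3  35.2] [-0.    0.33  1.77 -0.    1.04 -1.5 ]
b 1.4 1 [503.3  35.2] [-0.    0.33  1.77 -0.    1.04  1.64]
l 0 -1 [510.7 133.9] [ 0.19  0.38  1.7  -0.    1.06 -1.31]
l 0 1 [510.7 133.9] [ 0.19  0.38  1.7  -0.    1.06  1.83]
l 0.7 -1 [525.4 166.4] [ 0.24  0.42  1.64 -0.    1.08 -0.56]
l 0.7 1 [525.4 166.4] None
l 1.4 -1 [557.5 181.9] [ 0.25  0.5   1.53 -0.    1.11  0.16]
l 1.4 1 [557.5 181.9] None
[639.7, 124.2, 119] [ 0.14  0.62  1.31 -0.    1.21  0.36]
[639.7, 124.2, 255] [ 0.14  0.51  1.15 -0.    1.48  0.36]
[430, -310, 106] [-0.69  0.38  1.7  -0.    1.06 -0.47]
[430, -310, 255] [-0.69  0.23  1.53 -0.    1.38 -0.47]
[639.7, 124.2, 119] None
[639.7, 124.2, 255] None
[430, -310, 106] None
[430, -310, 255] None
[639.7, 124.2, 119] None
[639.7, 124.2, 255] None
[430, -310, 106] None
[430, -310, 255] None
```

```bash
cat >> h.py <<'E'
def swing(bot,w,v0,v1,z=107,step=0.14,lim=25):
    n=max(1,int(np.ceil(abs(v1-v0)/step)))
    for v in np.linspace(v0,v1,n+1)[1:]:
        P,L=lev(w,v); hit=bot.servo_line([*P,z],att(L-np.pi/2),speed=60,until_force=lim)
        f=bot.read_state(); print(w,round(v,2),hit,f["ft_force"].round(1),f["ee_pos"].round(1))
        if hit: return False
    return True
E
python3 - <<'E'
from h import *
from rig import bot
bot.move_gripper(40,20)
P,L=lev("b",.064)
bot.move_to([*P,220],att(L-np.pi/2))
hit=bot.servo_line([*P,107],speed=80,until_force=10)
s=bot.read_state(); print(hit,s["ft_force"],s["ee_pos"],s["clock"])
if not hit:
    bot.move_gripper(22); print(bot.read_state()["grip_width"])
for n in("top","scene"):
    c=bot.read_camera(n); cv2.imwrite(f"pics/{n}1.png",cv2.resize(c["image"][130:310,200:400],None,fx=3.3,fy=3.3))
E
```

```text
False [-0.08799504 -0.05612842 -1.0995938 ] [547.04545315  82.72840602 107.45976879] 4.3
22.253700149570065
```

View pics/scene1.png

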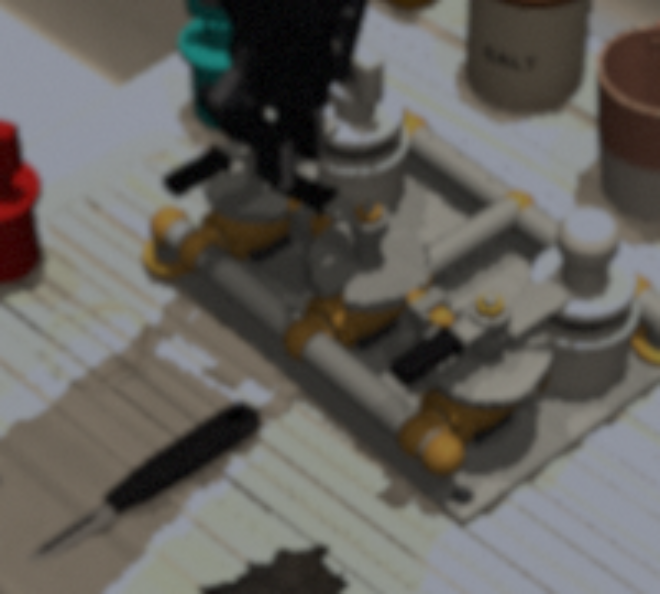

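The fingers straddle the bypass sleeve (picture about 300,180), with no contact force. I'll swing the lever next.

Run:
```python
from h import *
from rig import bot
swing(bot,"b",.064,1.44)
s=bot.read_state(); print(s["clock"])
c=bot.read_camera("scene"); cv2.imwrite(f"pics/scene2.png",cv2.resize(c["image"][130:310,200:400],None,fx=3.3,fy=3.3))
```

```text
b 0.2 False [ 0.1 -1.1 -0.2] [539.9  81.1 107.1]
b 0.34 False [1.6 0.2 0.6] [533.4  78.6 107.1]
b 0.48 False [ 0.7 -0.1 -0.6] [527.2  75.1 107.1]
b 0.61 False [0.5 0.3 0.8] [521.5  70.9 107.1]
b 0.75 False [ 0.2 -0.1 -0.1] [516.5  65.9 107.1]
b 0.89 False [-0.3  0.  -0.5] [512.1  60.2 107.1]
b 1.03 False [-1.4 -1.   0.8] [508.5  54.  107.1]
b 1.16 False [ 0.   0.5 -0.2] [505.9  47.4 107.1]
b 1.3 False [-0.4 -0.   0.3] [504.1  40.5 107. ]
b 1.44 False [ 0.5 -0.9  0. ] [503.3  33.3 107. ]
7.6333
```

View pics/scene2.png

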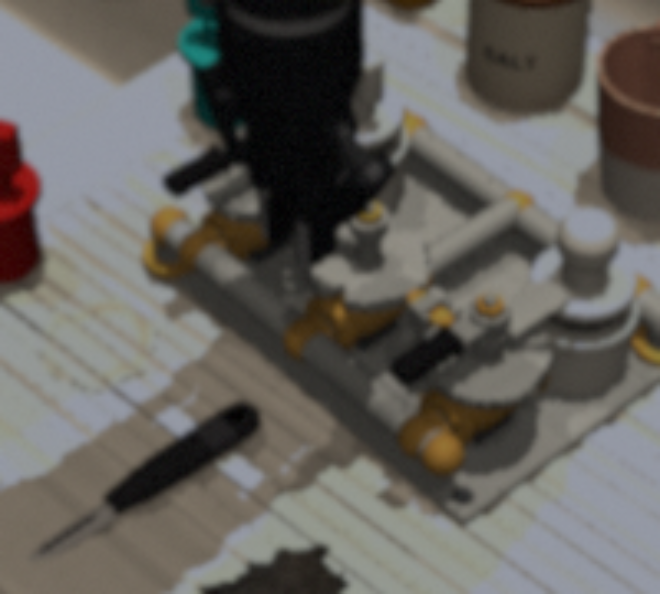

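Run:
```python
from h import *
from rig import bot
swing(bot,"b",1.44,1.52,step=0.02,lim=12)
P,L=lev("b",1.4)
p=bot.read_state()["ee_pos"]
bot.servo_line([p[0],p[1]+3,107],speed=60)
bot.move_gripper(40)
bot.servo_line([p[0],p[1]+3,200],speed=150)
P,L=lev("l",0)
bot.move_to([*P,200],att(L-np.pi/2))
c=bot.read_camera("top"); np.savez("top3.npz",**c);cv2.imwrite(f"pics/top3.png",cv2.resize(c["image"][130:310,180:400],None,fx=3.3,fy=3.3))
c=bot.read_camera("scene"); cv2.imwrite(f"pics/scene3.png",cv2.resize(c["image"][130:310,200:400],None,fx=3.3,fy=3.3))
print(bot.read_state()["clock"])
```

```text
b 1.46 False [-0.3  0.2  0.8] [503.2  32.4 107. ]
b 1.47 False [ 0.1 -1.2  0.4] [503.2  31.5 107. ]
b 1.49 False [ 0.4 -0.3 -0.5] [503.2  30.6 107. ]
b 1.5 False [ 0.3 -0.3  0.1] [503.2  29.8 107. ]
b 1.52 False [ 0.1 -0.4  0.4] [503.3  28.9 107. ]
10.8583
```

View pics/scene3.png

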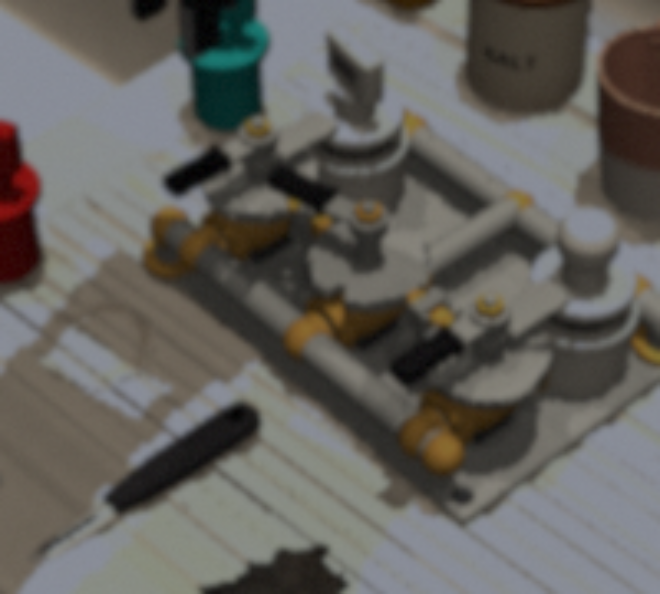

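View pics/top3.png

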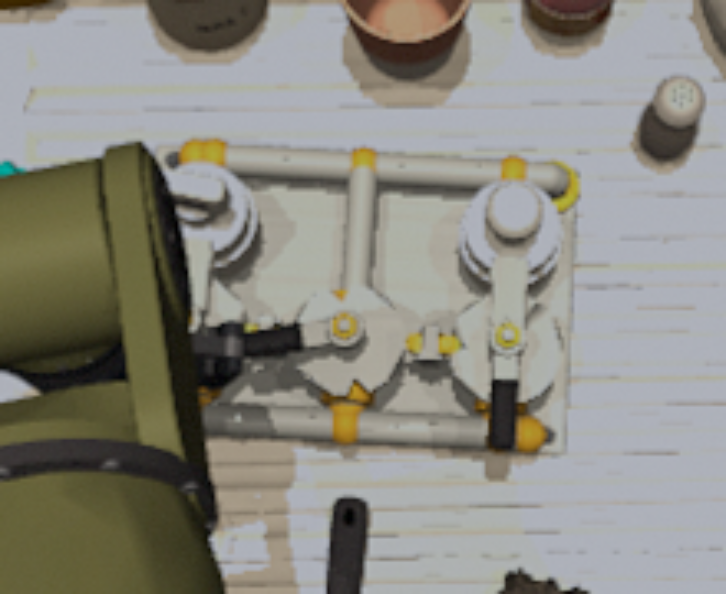

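Run:
```python
from h import *
from rig import bot
bot.move_to([430,110,150],att(-0.073+np.pi/2))
s=bot.read_state(); print(s["ee_pos"],s["tool_rot"],R.from_quat(s["tool_rot"][[1,2,3,0]]).as_matrix().round(2))
for w in(40,22):
    bot.move_gripper(w)
    c=bot.read_camera("scene"); X=cloud(c); np.savez(f"s4_{w}.npz",**c)
    m=(np.abs(X[...,0]-430)<40)&(np.abs(X[...,1]-110)<70)&(X[...,2]>80)&(X[...,2]<240)
    z=X[...,2][m]; print(w,m.sum(),np.percentile(z,[0,1,3,5]).round(1)); 
    k=m&(X[...,2]<np.percentile(z,1)+8); print(X[k].mean(0),np.argwhere(k).mean(0))
    cv2.imwrite(f"pics/s4_{w}.png",cv2.resize(c["image"][100:320,150:400],None,fx=3,fy=2.7))
```

```text
[429.97981427 109.18293199 150.22961798] [-0.51812707  0.51833064  0.48120408 -0.48095772] [[ 0.07  0.   -1.  ]
 [ 1.    0.    0.07]
 [ 0.   -1.   -0.  ]]
40 924 [158.6 162.8 165.9 167.3]
[428.39304079 116.77405714 166.13761586] [183.54411765 226.88235294]
22 854 [157.4 160.5 164.7 166.8]
[425.3101893  110.16610136 163.70322238] [187.05769231 228.05769231]
```

View pics/s4_40.png

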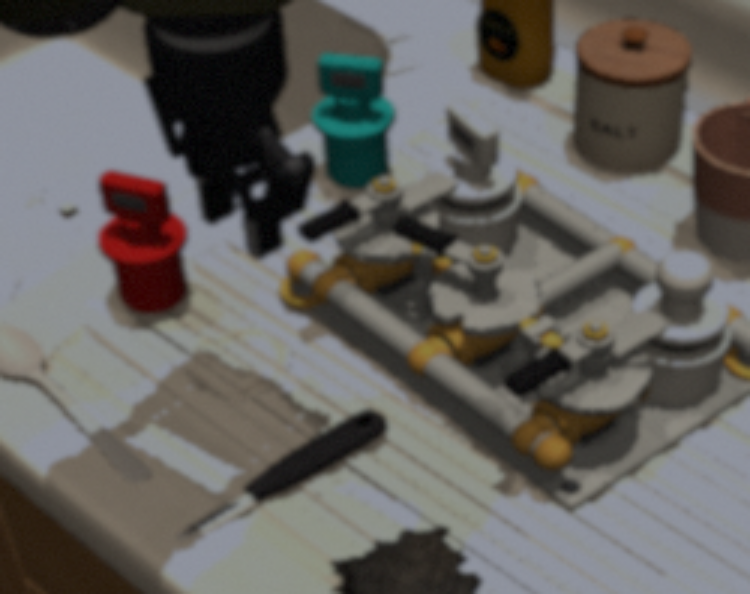

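View pics/s4_22.png

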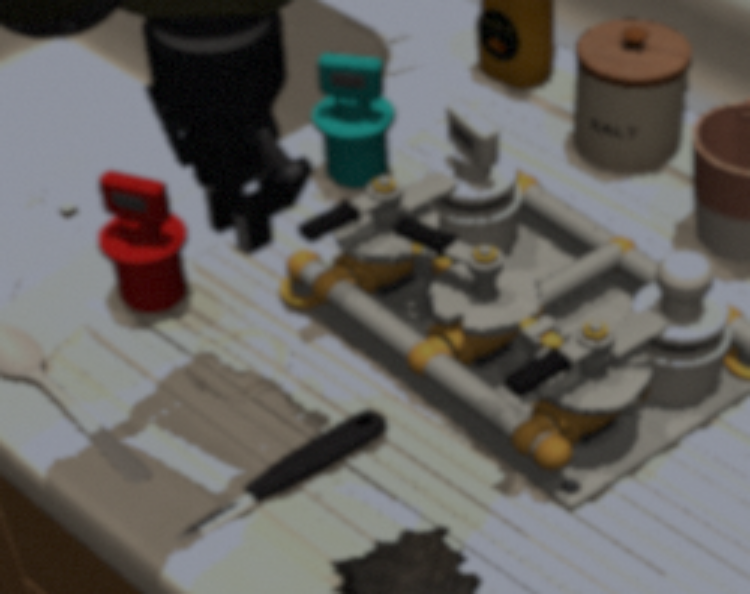

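Run:
```python
from h import *
c=dict(np.load("s4_22.npz")); X=cloud(c)
for z in (131,137,150,165): print(z,proj(c,[[430,110-11,z],[430,110+11,z]]).round(1))
# fingertip pix in crop (250,245),(222,228)
for p in [(250,240),(255,235),(225,222),(250,215)]:
    uv=[[150+p[0]/3,100+p[1]/2.7]]; print(p,uv,deproj(c,uv).round(1), plane(c,uv,140).round(1))
```

```text
131 [[235.7 201.9]
 [227.9 196.1]]
137 [[235.4 199.5]
 [227.6 193.8]]
150 [[234.8 194.3]
 [226.9 188.5]]
165 [[234.  188.1]
 [226.  182.4]]
(250, 240) [[233.33333333333331, 188.88888888888889]] [[424.1  93.2 170.9]] [[444.1 120.7 140. ]]
(255, 235) [[235.0, 187.03703703703704]] [[425.5  89.6 176.6]] [[449.5 122.3 140. ]]
(225, 222) [[225.0, 182.22222222222223]] [[428.2 121.6 166.2]] [[445.3 145.9 140. ]]
(250, 215) [[233.33333333333331, 179.62962962962962]] [[413.3  75.1 210.8]] [[460.8 140.1 140. ]]
```

Run:
```python
from h import *
from rig import bot
print(bot.servo_line([430,110,40],speed=110,until_force=6))
s=bot.read_state(); print(s["ee_pos"],s["ft_force"],s["clock"])
c=bot.read_camera("scene"); np.savez("s5.npz",**c); cv2.imwrite("pics/s5.png",cv2.resize(c["image"][100:320,150:400],None,fx=3,fy=2.7))
```

```text
False
[430.33625874 110.06956361  40.53448047] [ 0.3380564  -0.41428412  0.16658912] 13.1167
```

View pics/s5.png

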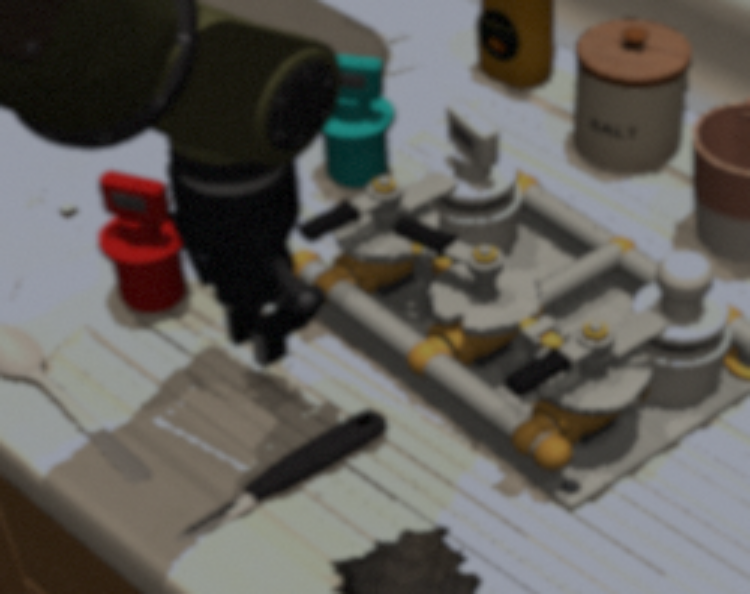

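Run:
```python
from h import *
from rig import bot
print(bot.servo_line([430,110,-10],speed=40,until_force=5))
s=bot.read_state(); print(s["ee_pos"],s["ft_force"],s["clock"])
```

```text
True
[429.86975242 109.96791293  -8.81442691] [-1.77624461 -0.41616272  8.72236849] 14.3167
```

Run:
```python
from h import *
from rig import bot
bot.servo_line([430,110,180],speed=200)
bot.move_gripper(40,20)
P,L=lev("b",.064)
bot.move_to([*P,180],att(L-np.pi/2))
hit=bot.servo_line([*P,81],speed=100,until_force=10)
s=bot.read_state(); print(hit,s["ft_force"],s["ee_pos"],s["clock"])
if not hit:
    bot.move_gripper(22)
    swing(bot,"b",.064,.34,z=81)
s=bot.read_state(); print(s["clock"])
c=bot.read_camera("scene"); cv2.imwrite(f"pics/scene6.png",cv2.resize(c["image"][130:310,200:400],None,fx=3.3,fy=3.3))
```

```text
False [ 0.30447575 -0.03953121 -0.4146883 ] [547.15980705  82.7569873   81.63223362] 18.025
b 0.2 False [ 0.3 -0.5 -0.4] [539.7  81.   81.1]
b 0.34 False [0.6 0.7 0.3] [533.   78.5  80.9]
18.925
```

View pics/scene6.png

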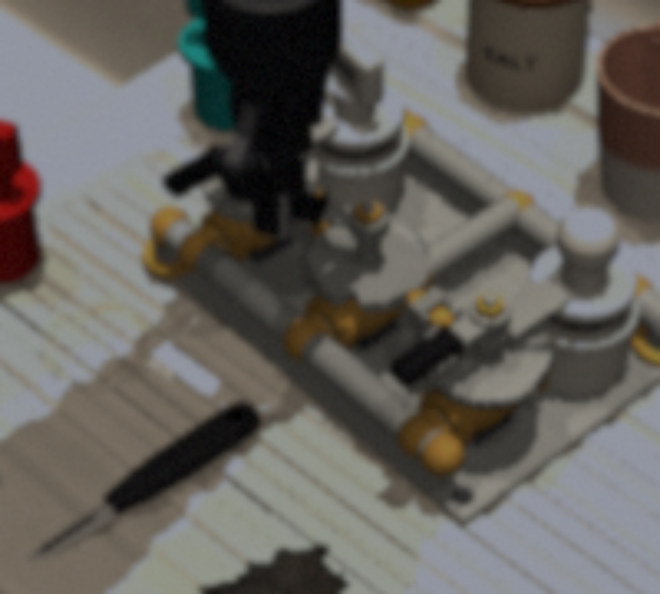

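Run:
```python
from h import *
from rig import bot
swing(bot,"b",.34,1.40,z=81,step=.27)
swing(bot,"b",1.40,1.50,z=81,step=.025,lim=12)
c=bot.read_camera("scene"); cv2.imwrite(f"pics/scene7.png",cv2.resize(c["image"][130:310,200:400],None,fx=3.3,fy=3.3))
print(bot.read_state()["clock"])
```

```text
b 0.6 False [ 0.5 -0.1  0.3] [521.6  71.2  81. ]
b 0.87 False [ 0.4  0.2 -0. ] [512.4  61.   81. ]
b 1.14 False [ 0.8 -0.9 -0.2] [506.1  48.8  80.9]
b 1.4 False [-0.8  0.  -0.4] [503.3  35.4  80.9]
b 1.42 False [ 0.6  2.  -0.7] [503.3  34.5  80.9]
b 1.44 False [ 1.   1.8 -0.1] [503.2  33.3  81. ]
b 1.46 False [ 2.1  9.1 -1.8] [503.3  32.7  81. ]
b 1.48 False [ 3.6 16.2 -1.9] [503.5  32.5  81. ]
b 1.5 False [ 5.8 24.6 -3. ] [503.6  32.4  81.1]
21.9417
```

View pics/scene7.png

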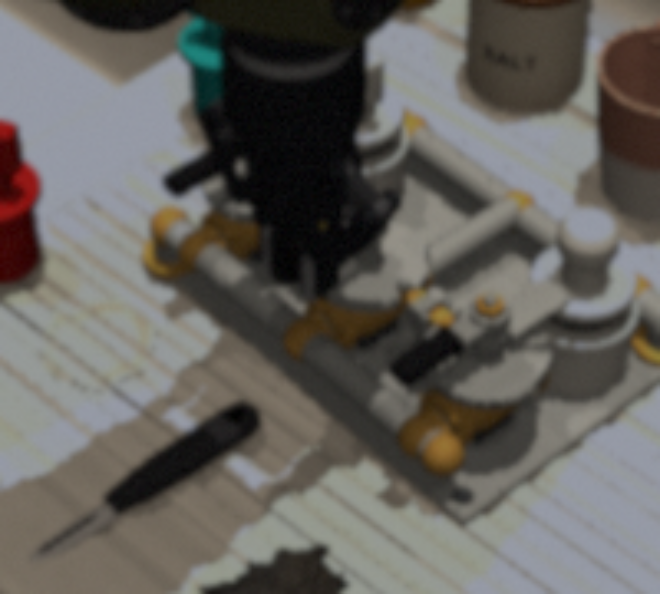

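Run:
```python
from h import *
from rig import bot
P,L=lev("b",1.43); bot.servo_line([*P,81],att(L-np.pi/2),speed=60)
bot.move_gripper(38); bot.servo_line([*P,150],speed=200)
P,L=lev("l",0)
bot.move_to([*P,150],att(L-np.pi/2))
hit=bot.servo_line([*P,81],speed=100,until_force=10)
print(hit,bot.read_state()["ft_force"])
if not hit:
    bot.move_gripper(22)
    if swing(bot,"l",0,.28,z=81,lim=15) and swing(bot,"l",.28,1.4,z=81,step=.28,lim=20):
        swing(bot,"l",1.4,1.5,z=81,step=.025,lim=12)
c=bot.read_camera("scene"); cv2.imwrite(f"pics/scene8.png",cv2.resize(c["image"][130:310,200:400],None,fx=3.3,fy=3.3))
print(bot.read_state()["clock"])
```

```text
False [ 0.3655753  -0.0137389   0.54400587]
l 0.14 False [-0.5  0.4  0.9] [511.8 141.2  81. ]
l 0.28 False [-0.1  0.7  0.4] [513.7 148.1  80.9]
l 0.56 False [-0.7  0.2 -0.1] [520.7 160.7  81. ]
l 0.84 False [ 0.5 -0.4  1.1] [530.8 171.1  81. ]
l 1.12 False [0.  0.1 0.2] [543.4 178.2  81. ]
l 1.4 False [0.  0.1 0.2] [557.5 181.7  81.1]
l 1.42 False [-2.  -1.9  1.1] [558.4 181.7  81. ]
l 1.44 False [-2.8 -1.6  1.3] [559.5 181.9  81. ]
l 1.46 False [-1.8 -1.6  0.1] [560.7 182.1  81. ]
l 1.48 False [-3.  -0.4  2.3] [561.7 182.1  81. ]
l 1.5 False [-5.1 -0.7  2.8] [562.5 182.1  81. ]
28.225
```

View pics/scene8.png

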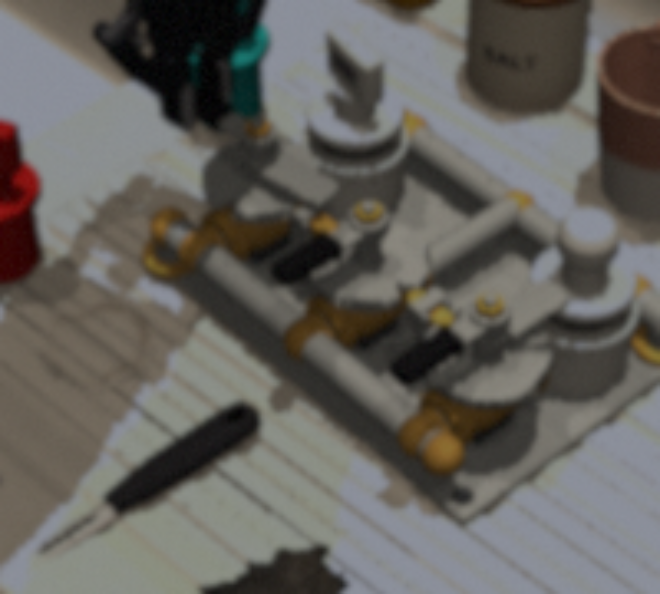

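Run:
```python
from h import *
from rig import bot
swing(bot,"l",1.5,1.53,z=81,step=.03,lim=20)
P,L=lev("l",1.44); bot.servo_line([*P,81],att(L-np.pi/2),speed=60)
bot.move_gripper(38); bot.servo_line([*P,160],speed=200)
a=-0.225; B=[639.6,124.2]
bot.move_to([*B,175],att(a))
c=bot.read_camera("scene"); np.savez("s9.npz",**c); cv2.imwrite(f"pics/scene9.png",cv2.resize(c["image"][110:290,220:420],None,fx=3.3,fy=3.3))
c=bot.read_camera("top"); np.savez("t9.npz",**c); cv2.imwrite(f"pics/top9.png",cv2.resize(c["image"][130:310,180:400],None,fx=3.3,fy=3.3))
print(bot.read_state()["clock"])
```

```text
l 1.52 False [-10.9  -2.2   5.3] [562.6 182.   80.9]
l 1.53 False [-16.9  -3.7   9.8] [562.6 181.9  80.8]
30.4
```

View pics/scene9.png

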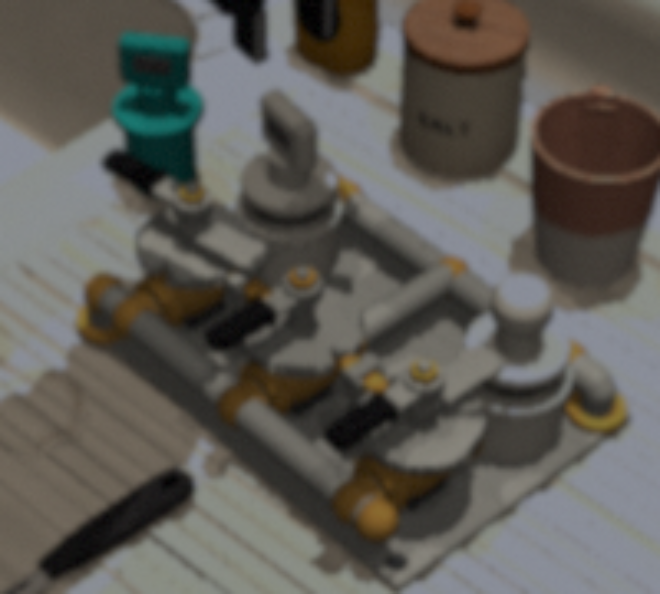

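View pics/top9.png

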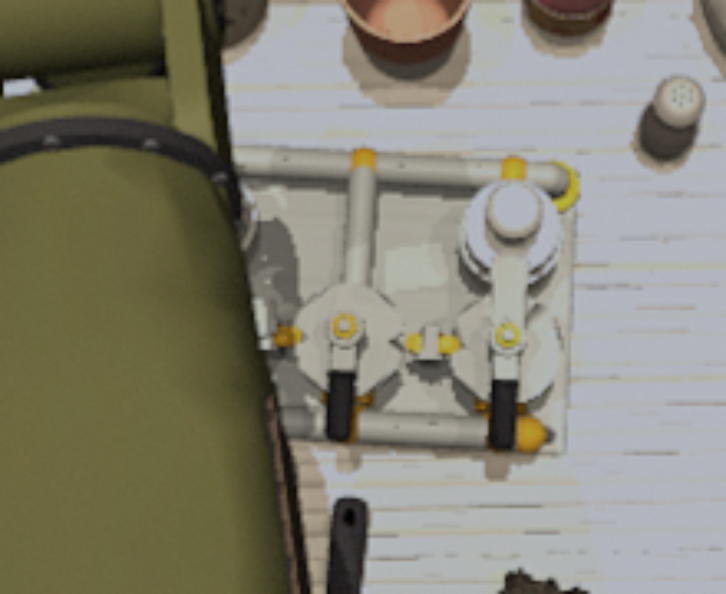

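Run:
```python
from h import *
from rig import bot
B=[639.6,124.2]
hit=bot.servo_line([*B,95],speed=100,until_force=10)
print(hit,bot.read_state()["ft_force"],bot.read_state()["ee_pos"])
if not hit:
    bot.move_gripper(5,45); s=bot.read_state(); print(s["grip_width"],s["ft_force"])
    bot.servo_line([*B,110],speed=40,until_force=15); print(bot.read_state()["ft_force"])
c=bot.read_camera("scene"); cv2.imwrite(f"pics/scene10.png",cv2.resize(c["image"][90:290,220:420],None,fx=3,fy=3))
print(bot.read_state()["clock"])
```

```text
False [-0.16625295  0.90339118  0.3766246 ] [639.96329371 124.26648085  95.78551155]
15.244821202058077 [ 0.30060883 -0.65462323  2.76730918]
[-0.66858138  0.15553113 -2.65658482]
32.2417
```

View pics/scene10.png

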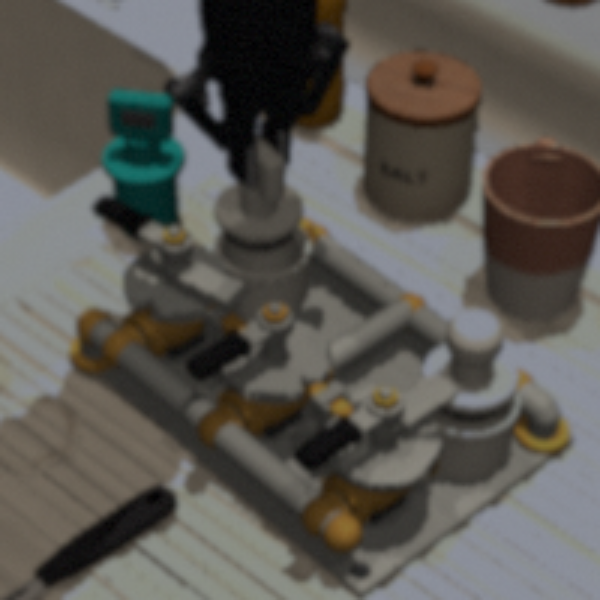

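Run:
```python
from h import *
from rig import bot
B=[639.6,124.2]
bot.servo_line([*B,170],speed=100,until_force=20); s=bot.read_state();print(s["ft_force"],s["grip_width"],s["ee_pos"])
c=bot.read_camera("scene"); np.savez("s11.npz",**c);cv2.imwrite(f"pics/scene11.png",cv2.resize(c["image"][60:260,220:420],None,fx=3,fy=3))
print(bot.read_state()["clock"])
```

```text
[ 0.60726042  0.52637819 -1.06806269] 14.934646385574057 [639.2958459  124.15273795 169.2703761 ]
33.0417
```

View pics/scene11.png

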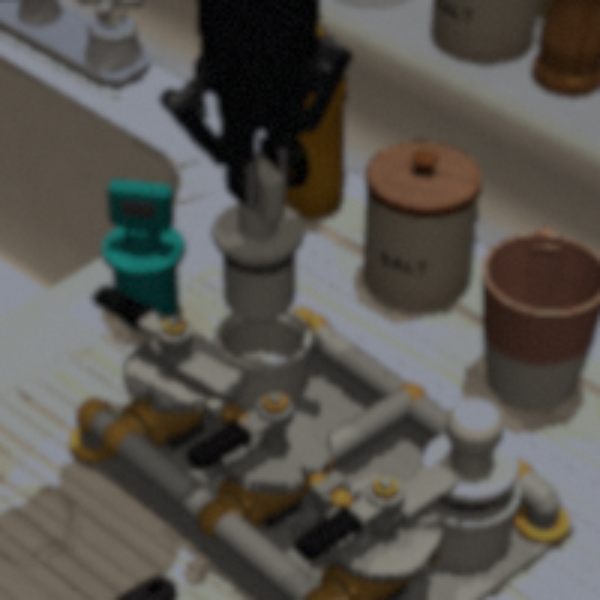

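Run:
```python
from h import *
from rig import bot
bot.servo_line([639.6,124.2,228],speed=150)
T=[456.5,-311.5]
bot.servo_line([*T,228],speed=180)
bot.servo_line([*T,105],speed=120)
c=bot.read_camera("scene"); np.savez("s12.npz",**c);cv2.imwrite(f"pics/scene12.png",cv2.resize(c["image"][230:430,320:520],None,fx=3,fy=3))
s=bot.read_state();print(s["ft_force"],s["grip_width"],s["ee_pos"],s["clock"])
```

```text
[ 0.18775923 -1.24542796 -0.888192  ] 15.67676852228619 [ 456.81418598 -311.72268423  105.80335355] 37.575
```

View pics/scene12.png

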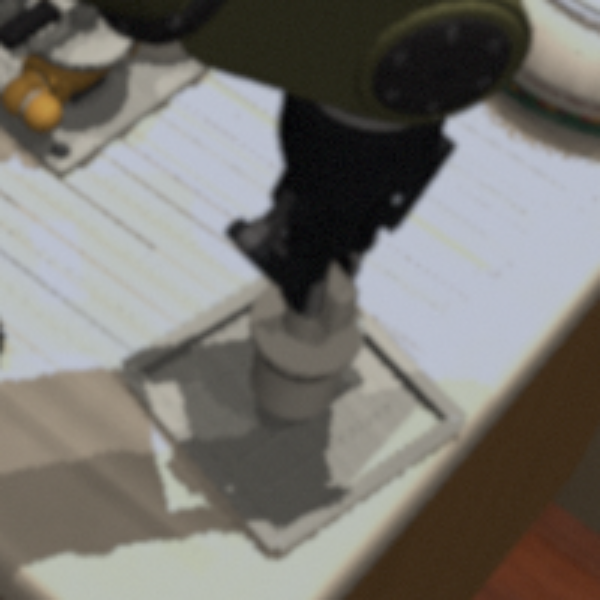

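The cartridge is upright over the middle of the tray. I'll lower it to contact and release it.

Run:
```python
from h import *
from rig import bot
T=[456.5,-311.5]
print(bot.servo_line([*T,80],speed=25,until_force=6))
s=bot.read_state();print(s["ft_force"],s["grip_width"],s["ee_pos"],s["clock"])
bot.move_gripper(40); bot.dwell(.1)
bot.servo_line([*T,170],speed=100)
bot.move_to([350,-120,250],att(-.225))
for n in("scene","top"):
    c=bot.read_camera(n); np.savez(n+"13.npz",**c);cv2.imwrite(f"pics/{n}13.png",c["image"])
print(bot.read_state()["clock"])
```

```text
True
[2.19236555 0.24439484 2.62937314] 14.99453319424937 [ 456.82716472 -311.59470674   85.37852768] 38.325
40.8083
```

View pics/scene13.png

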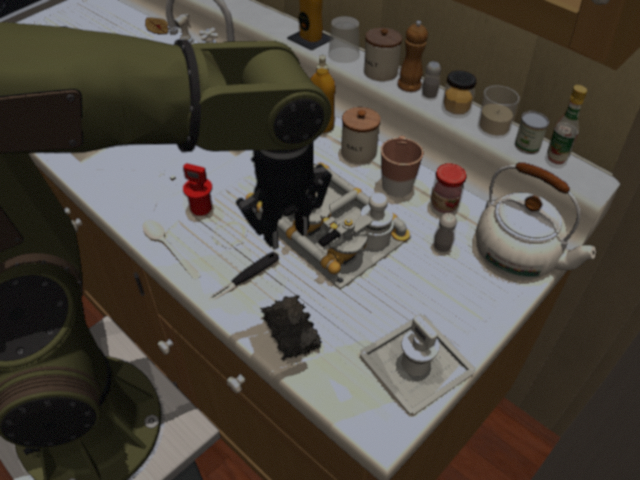

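View pics/top13.png

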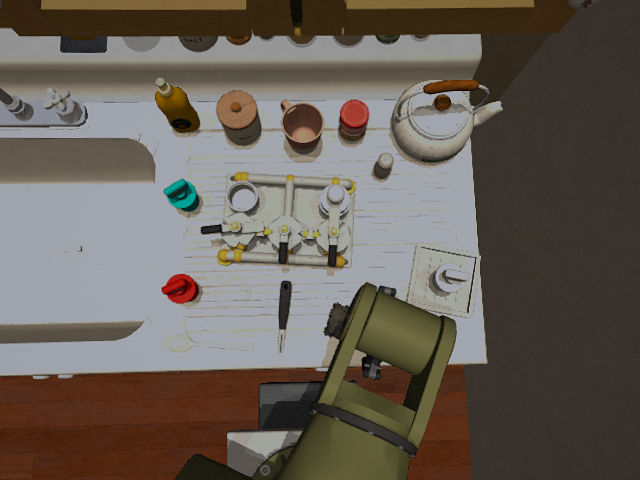

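Run:
```python
from h import *
from rig import bot
c=dict(np.load("top13.npz")); X=cloud(c)
hsv=cv2.cvtColor(c["image"],cv2.COLOR_BGR2HSV)
m=np.zeros((480,640),np.uint8); m[215:270,195:345]=(hsv[215:270,195:345,2]<45)
n,l,st,ce=cv2.connectedComponentsWithStats(m)
for i in range(1,n):
    if st[i][4]<60: continue
    p=plane(c,[ce[i]],106.5)[0,:2]; k=min(MS,key=lambda k:np.linalg.norm(MS[k]-p)); d=p-MS[k]
    a=FR-np.arctan2(d[1],d[0]); a=(a+np.pi)%(2*np.pi)-np.pi; print(k,st[i][4],"angle from front",a.round(3),np.linalg.norm(d).round(1))
for nm,w,z0,z1 in [("bar",(410,480,240,320),112,130),("knob",(318,355,180,210),112,130),("flange",(410,480,240,320),58,75)]:
    k=np.zeros((480,640),bool);k[w[2]:w[3],w[0]:w[1]]=1;k&=(X[...,2]>z0)&(X[...,2]<z1); print(nm,k.sum(),X[k].mean(0).round(1),np.median(X[k][:,2]).round(1))
bot.finish_job()
```

```text
l 137 angle from front 1.413 48.2
b 154 angle from front 0.005 47.8
r 153 angle from front 0.011 48.0
bar 196 [ 454.8 -307.6  119.5] 119.8
knob 226 [624.5 -74.1 118.9] 119.3
flange 446 [ 453.  -304.4   66.4] 66.4
the job is handed in; nothing more can be done
```

The spent bar-grip cartridge is out of the left cup and standing upright on the drip tray. I handed the job in at about 41 s on the robot's clock. No verdict is reported, so these results rest on my own last checks.

**What I did:** I opened the bypass to its stop, which took about 25 N. I then shut the left feed to its stop at about 17 N, and it swung freely all the way there. I lifted the cartridge straight up, carried it over the manifold and set it down until it touched the tray.

**Last camera checks before hand-in:**

| Item | Reading | Wanted |
|---|---|---|
| Bypass lever | 0.005 rad from fully open | within 0.15 rad |
| Left feed lever | 1.41 rad from the front (shut is 1.40) | within 0.15 rad of shut |
| Right feed lever | 0.01 rad from open | within 0.12 rad |
| Knobbed cartridge | within 1 mm of where it started | moved under 12 mm |
| Bar-grip cartridge | about 4 mm from tray centre, grip top at about 120 mm (122 expected) | within 50 mm, on the tray floor |

In the same pictures the cartridge looks upright, and the shaker, peeler and spoon are where they were. The arm hides part of the scouring pad in the top view, but the pad looks unmoved in the other.

**What disagreed:** The fingertips reach about 28 mm less far than the stated 19 mm ahead of the TCP. With the jaws 22 mm open they sit about 9 mm behind it. My first bypass swing therefore passed above the lever without touching it. The depth image and a light touch on the worktop confirmed the offset, and I used the corrected heights from then on.

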